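# Check a glass cell in the light gate before packing

## Robot

A 6-joint arm with a two-finger parallel gripper is mounted at the origin on the work surface. World frame = base frame: x ahead of the robot, y to its left, z up, the work surface at z = 0. Lengths are in mm, angles in rad, forces in N, time in s.
With the tool pointing down it reaches from about 350 to 975 mm from the base axis. Payload 7.1 kg.
Tool frame: the origin (TCP) lies between the finger pads; the fingertips stand 19 mm ahead of it and the grasp point (between the pads) is the TCP (ctrl.finger_overhang is the distance from the TCP to the fingertips, in mm); z points along the fingers, y is the line along which they close (so a half turn about z gives the same grasp; the last joint's range is limited). The gripper opens to 88 mm and grips with 3 to 60 N. Pads are 20 mm wide; open, the fingers measure 115 mm over their backs; the gripper's body (75 mm by 178 mm) begins 61 mm behind the grasp point.
Start: joints at [-1.197, 0.423, 1.63, -0, 1.089, -0.019], TCP at [239.251, -577.376, 211.775] pointing down, gripper open.
Joint ranges: [-3, 3], [-0.9, 2.11], [0.09, 2.58], [-1.31, 4.45], [0.11, 2.69], [-2.54, 2.54]. Speed limits (rad/s): [2.39, 2.39, 3.01, 3.14, 3.14, 3.14].

## Interface

Orientations are given as a rotation vector (axis times angle).
In Python, from workcell import ctrl gives the robot as it stands. The module is installed in compiled form; this text tells all that it offers.
- The arm moves only by the tool arm_command, never from a script. Its argument "rows" is one flat list of numbers, 7 for each row, row after row: the turn, a rotation vector about the tool's x, y, z scaled (see below), then the shift along the tool's x, y, z scaled (see below), then the opening, from -1 (shut) to 1 (fully open). A call has 1 to 5 rows; each row is the pose to reach, as a shift and turn from the pose commanded when the call began, along the tool's axes at that moment, turning the shorter way round; what a row does not reach only later rows make up. The controller multiplies each number of a shift by 80 mm and each number of a turn by 180 degrees. A row lasts 1/10 s, in which the tool goes at most 50 mm and 8.59 degrees, less where a joint would pass 70% of its speed; a pose out of reach is approached as far as the arm can. A call with a number of a shift or a turn outside -1 to 1 is refused whole. A call with a gripper value outside its range is refused whole. The fingers move at their own pace and stop on an object; the grip force is fixed at half the most. Time passes only in rows, so rows that repeat a pose let the fingers close. It gives the time, the measured TCP pose, the force, the opening and the grip force at its end, in the units of the state.
- ctrl.get_obs(): the state, without advancing time (a new reading comes with each control period).
- ctrl.get_image(name): name is "scene" or "top" or "wrist"; returns (picture, depth): 384x512x3 uint8, red, green, blue; 384x512 float32, mm along the optical axis (not along the pixel's ray), 0 where there is no reading.
- ctrl.camera_params(name): a dict with "camera_matrix" (3x3 intrinsics, pixels), "world_to_cam" (4x4, takes a point from world to camera coordinates); the wrist camera has in their place "tool_from_camera" (4x4, takes a point from camera to tool coordinates, whose origin is the TCP and whose axes are the flange's). Camera axes: x right, y down, z forward; pixel columns grow to the right and rows downward; lengths in mm; the calibration is good to about 2 mm. A picture is of the moment at which its call begins: read the wrist's pose just before it. camera_params takes no time and is no camera call.
- ctrl.close_job(): hands the job in; it is judged then, once.
The state is a dict: "t": time; "qpos": joint angles; "qvel": joint speeds; "joint_torque": joint torques, N m; "ee_pos": TCP position; "orientation": TCP orientation; "ft_force": force on the tool from outside, world axes, zero at the start; "moment": the same for the moment, N m; "width": finger opening in mm; "grasp_force": force on a finger pad.
Only numpy, scipy, OpenCV 4.12 (cv2) and the standard library are available. Lean on these libraries where they do the work, as an engineer would, in place of code of your own. Each camera call takes 0.05 s, during which the arm holds its last target. There are 200 camera calls.

## Task

Check the glass cell before it is packed: flip the light gate's folded screen up to its stop so that its white face looks at the lamp, then pick up the cell by its two broad frosted sides only, never touching the clear end windows with the fingers, and keep it upright. Hold it freely in the light beam, centred on the beam about half-way between lamp and screen, with its clear windows facing lamp and screen, touching nothing but the gripper; the program finishes while still holding it there. Leave the tape roll, bottle and carton where they stand.

Things in the scene. Friction and masses are not known exactly. Their poses are not given: they have to be found in the camera images.
- beam (a point): Where the cell's centre is to be held: on the beam (18 mm wide at the lamp), 103 mm from the lamp's face and 103 mm from the upright screen, 70 mm above the bench, 58 mm above the gate's base plate. x axis along the beam from lamp to screen, z up. The gate's position and heading vary.
- screen (a joint): Hinge of the screen, rad: 0 folded flat towards the lamp (white face down, dark back up), pi/2 upright at its stop, white face to the lamp. Starts at 0 to 0.3. Stiff with friction (0.15 N m): it stays where it is left. Its axis is horizontal, along y of beam, at x = +103 mm, 30 mm below the beam.
- screen_bar (a point): Middle of the round steel handle bar at the screen's free edge: 10 mm diameter, along y of beam, 70 mm free between two arms, 126 mm from the hinge axis, 53 mm clear gap to the screen plate (56 x 80 x 4 mm). Folded flat it is 28 mm above the base plate. It swings up and away from the lamp about the hinge and can turn between pinching fingers.
- cell_mid (a point): Centre (half-way up) of the closed empty glass cell, an upright box 56 x 36 x 80 mm (x, y, z), 0.11 to 0.22 kg, loose on the bench. Light goes through along its x axis. The two broad sides (56 mm wide, 36 mm apart, facing +y and -y) are frosted, for gripping; the two narrow ends (facing +x and -x) are the clear windows. z up. Either end may face the lamp.
- cell: The glass cell as a body; its origin is the centre of its underside, axes as cell_mid.
- window0: Clear window at the cell's -x end, 28 x 70 mm, see-through, flush with the frosted plates around it; fingers must not touch it. Origin and axes as cell.
- window1: Clear window at the cell's +x end, likewise.
- gate: Light gate, fixed to the bench; axes as beam, origin on the bench 70 mm below the beam and 23 mm further towards the screen than beam. Seen from beam: aluminium base plate 286 x 110 x 12 mm from x = -148 to +138 mm; black lamp head 45 x 70 mm, face at x = -103 mm, top 35 mm above the beam; at x = +103 mm hinge cheeks at y = -47 and +47 mm, tops 19 mm below the beam.
- tape_roll: Bystander: roll of brown tape lying flat, 96 mm across, 48 mm high; origin at the centre of its underside.
- spray_bottle: Bystander: white plastic bottle, 56 mm across, 130 mm high; origin at the centre of its underside.
- small_carton: Bystander: taped carton 90 x 70 x 50 mm; origin at the centre of its underside.
Not all that is in view belongs to the job. Of the things that look like the cell, the middle-sized one is meant.

How it is judged:
By the outcome, as a careful person would: the job done as asked, in the order asked, and still so for the second after the job is handed in, while the arm keeps its last pose, push and grip.
It also fails if it takes over 62 s, if anything falls off the work surface, if the arm or the gripper's body presses on something with over 40 N, if the wrist force passes 120 N, or if a joint passes its speed limit or range.

## Working session

There is one attempt and no reset: what is moved stays moved. The work goes in short steps, Python scripts to look and compute and a tool call to move; the robot and the scene stay as the last step left them, time stands still between calls to the robot, and variables do not carry over. Pictures are saved under pics/ and viewed, at most 10 in all, crops included, and the job is handed in when it is done.

Besides the shell and the picture viewer there is one more tool, called after "Call:" by a JSON object that holds its "op" and its "data", one argument or row to a line. arm_command: Moves the arm, as the interface text tells. Shifts and turns lie within -1 to 1; 1 stands for 80 mm of shift or 180 degrees of turn. Its arguments: {"type":"object","properties":{"rows":{"type":"array","items":{"type":"number"}}},"required":["rows"]}

```bash
mkdir -p pics
cat > h.py <<'E'
import numpy as np, cv2
from scipy.spatial.transform import Rotation as R
from workcell import ctrl
def cloud(name):
    im,d=ctrl.get_image(name); p=ctrl.camera_params(name); K=np.array(p["camera_matrix"])
    v,u=np.mgrid[:384,:512]
    c=np.stack([(u-K[0,2])/K[0,0]*d,(v-K[1,2])/K[1,1]*d,d],-1)
    if "world_to_cam" in p: T=np.linalg.inv(np.array(p["world_to_cam"]))
    else:
        o=ctrl.get_obs(); W=np.eye(4); W[:3,:3]=R.from_rotvec(o["orientation"]).as_matrix(); W[:3,3]=o["ee_pos"]
        T=W@np.array(p["tool_from_camera"])
    P=c@T[:3,:3].T+T[:3,3]; P[d==0]=np.nan
    return im,P
def save(n,im): cv2.imwrite("pics/"+n,im[:,:,::-1])
E
python3 - <<'E'
from h import *
for n in ("scene","top"):
    im,P=cloud(n); np.savez(n+".npz",im=im,P=P)
a=np.load("scene.npz")["im"];b=np.load("top.npz")["im"]
save("a.png",a); save("b.png",b)
o=ctrl.get_obs(); print(o["orientation"],o["t"],R.from_rotvec(o["orientation"]).as_matrix().round(2))
print(ctrl.camera_params("wrist")["tool_from_camera"])
E
```

```text
[-3.07986442e+00 -6.12828183e-01  4.00175217e-04] 0.1 [[ 0.92  0.38 -0.  ]
 [ 0.38 -0.92  0.  ]
 [ 0.   -0.   -1.  ]]
[[-8.33653642e-04 -9.66666357e-01 -2.56038004e-01  6.98437423e+01]
 [ 9.99999033e-01 -5.20851848e-04 -1.28950731e-03  9.29210380e-01]
 [ 1.11316547e-03 -2.56038831e-01  9.66665856e-01 -1.73174145e+02]
 [ 0.00000000e+00  0.00000000e+00  0.00000000e+00  1.00000000e+00]]
```

View pics/a.png

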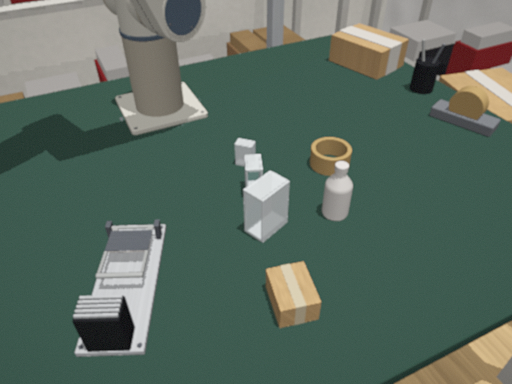

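View pics/b.png

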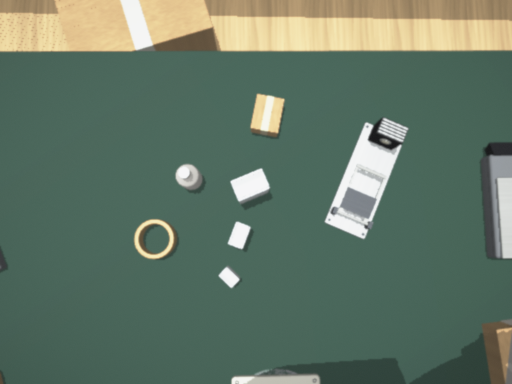

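The look-alikes in the top view are the large one (250,186), the middle one (240,236) and the small one (229,278). The description picks the middle one. The gate runs from the lamp at (388,133) to the hinge at (350,215). The scene view shows the same three at (266,207), (253,172) and (245,152). Next I measure and crop.

Run:
```python
from h import *
z=np.load("top.npz"); im,P=z["im"],z["P"]
def box(n,u0,u1,v0,v1,zl,zh):
    Q=P[v0:v1,u0:u1].reshape(-1,3); Q=Q[(Q[:,2]>zl)&(Q[:,2]<zh)]
    if len(Q)<5: print(n,len(Q));return
    c,s,a=cv2.minAreaRect(Q[:,:2].astype(np.float32)); print(n,len(Q),np.round(c,1),np.round(s,1),round(a,1),"z",np.percentile(Q[:,2],[5,50,95]).round(1))
box("large",225,275,165,208,60,200)
box("mid",225,255,220,254,60,100)
box("mid all",225,255,220,254,10,200)
box("small",215,243,265,290,20,200)
box("lamp",365,410,115,155,85,130)
box("plate",315,410,115,245,6,18)
box("gate all",315,415,110,245,6,150)
box("bar zone",340,385,160,192,30,80)
box("tape",130,180,215,262,30,90);box("bottle",170,207,160,192,60,150);box("carton",245,290,90,140,35,70)
for v in range(160,236,6): print(v,[ (u,)+tuple(P[v,u].round(0)) for u in (350,358,366,374)])
s=np.load("scene.npz")["im"]
save("c.png",np.hstack([cv2.resize(s[130:250,215:315],(400,480),interpolation=cv2.INTER_CUBIC),cv2.resize(im[160:300,200:300],(343,480),interpolation=cv2.INTER_CUBIC)]))
```

```text
large 768 [572.8  57.9] [51.2 78.9] 22.4 z [100.9 112.2 115.2]
mid 356 [455.1  85.3] [36. 56.] 68.4 z [76.1 79.3 82.6]
mid all 361 [455.1  85.3] [36. 56.] 68.4 z [75.7 79.2 82.6]
small 230 [354.6 111. ] [42.5 26.8] 45.0 z [37.1 60.2 63.4]
lamp 566 [ 703.7 -288.2] [70.4 46.3] 66.6 z [ 90.4 101.  106.6]
plate 2961 [ 600.  -206.2] [225.9 299.3] 78.1 z [ 7.8 11.4 14.9]
gate all 4956 [ 608.4 -234. ] [328.3 229.3] 7.0 z [  8.3  13.6 102. ]
bar zone 246 [ 580.2 -233.9] [80.4 75.7] 66.6 z [43.5 49.1 54.2]
tape 553 [448.8 294.5] [94.8 95.1] 23.9 z [34.4 47.  50.6]
bottle 434 [600.2 209. ] [54.8 52.5] 0.6 z [ 75.1  92.9 130.8]
carton 989 [760.7  13. ] [69.7 91.1] 78.2 z [45.6 49.5 52.8]
160 [(350, np.float64(645.0), np.float64(-203.0), np.float64(11.0)), (358, np.float64(644.0), np.float64(-224.0), np.float64(14.0)), (366, np.float64(644.0), np.float64(-245.0), np.float64(12.0)), (374, np.float64(644.0), np.float64(-267.0), np.float64(11.0))]
166 [(350, np.float64(629.0), np.float64(-203.0), np.float64(9.0)), (358, np.float64(623.0), np.float64(-214.0), np.float64(53.0)), (366, np.float64(629.
[... 2274 characters left out ...]
oat64(488.0), np.float64(-211.0), np.float64(43.0)), (366, np.float64(488.0), np.float64(-232.0), np.float64(42.0)), (374, np.float64(488.0), np.float64(-264.0), np.float64(-0.0))]
226 [(350, np.float64(473.0), np.float64(-199.0), np.float64(8.0)), (358, np.float64(473.0), np.float64(-218.0), np.float64(11.0)), (366, np.float64(473.0), np.float64(-233.0), np.float64(37.0)), (374, np.float64(473.0), np.float64(-264.0), np.float64(-2.0))]
232 [(350, np.float64(458.0), np.float64(-197.0), np.float64(11.0)), (358, np.float64(458.0), np.float64(-217.0), np.float64(15.0)), (366, np.float64(458.0), np.float64(-238.0), np.float64(14.0)), (374, np.float64(457.0), np.float64(-262.0), np.float64(0.0))]
```

View pics/c.png

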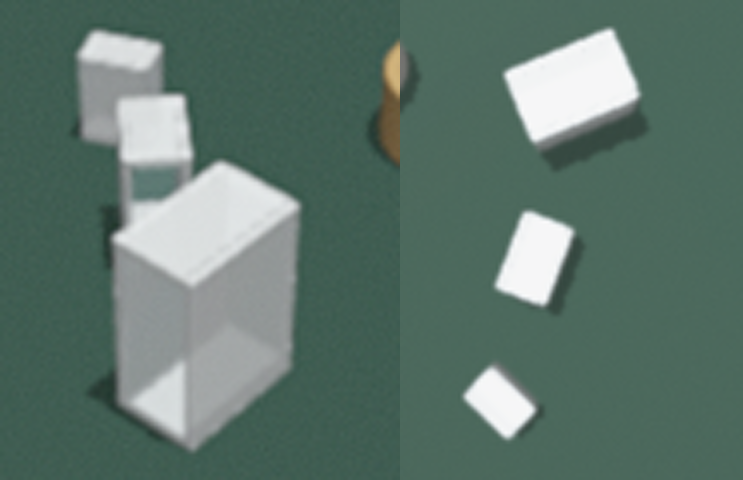

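The middle one, top at (240,236), measures 56 x 36 mm with its top at 80 mm, so it's the cell. Next I refine the gate and work out the first move.

```bash
cat >> h.py <<'E'
def to(p,yaw_y=None,tilt=None):
    """delta in tool units from current pose to p with tool down and tool y at yaw (deg)"""
    o=ctrl.get_obs(); M=R.from_rotvec(o["orientation"]); 
    d=M.inv().apply(np.array(p)-o["ee_pos"])/80
    r=np.zeros(3)
    if yaw_y is not None:
        a=np.radians(yaw_y); y=np.array([np.cos(a),np.sin(a),0]); z=np.array([0,0,-1.]); x=np.cross(y,z)
        r=(M.inv()*R.from_matrix(np.stack([x,y,z],1))).as_rotvec()/np.pi
    print("turn",r.round(4),"shift",d.round(3),"t",round(o["t"],2),"pos",o["ee_pos"].round(1) if hasattr(o["ee_pos"],'round') else o["ee_pos"],"F",np.round(o["ft_force"],1),"w",o["width"],"g",o["grasp_force"])
E
python3 - <<'E'
from h import *
P=np.load("top.npz")["P"]; Q=P.reshape(-1,3)
u=np.array([-.918,.397]);c0=np.array([588.5,-238.4]); v=np.array([-u[1],u[0]])
L=(Q[:,:2]-c0)@np.stack([u,v],1); k=(abs(L[:,0]+5)<175)&(abs(L[:,1])<75)
S=k&(Q[:,2]>5)&(Q[:,2]<19)&(abs(L[:,0]+5)<160)&(abs(L[:,1])<65)
print(cv2.minAreaRect(Q[S][:,:2].astype(np.float32)))
for zl,zh,x0,x1 in ((97,112,-170,-80),(30,70,-40,-5),(30,70,25,90),(35,60,92,115)):
    B=k&(Q[:,2]>zl)&(Q[:,2]<zh)&(L[:,0]>x0)&(L[:,0]<x1)
    print(zl,B.sum(),"x",np.percentile(L[B][:,0],[2,50,98]).round(1),"y",np.percentile(L[B][:,1],[2,50,98]).round(1),"z",np.percentile(Q[B][:,2],[5,50,95]).round(1))
to([565,-228,170],-23.4)
E
```

```text
((597.7147827148438, -241.8763427734375), (121.30410766601562, 311.3316345214844), 67.58419036865234)
97 475 x [-146.7 -123.8 -104. ] y [-33.1  -0.2  32.3] z [ 97.6 102.4 106.8]
30 153 x [-27.7 -21.4  -7. ] y [-40.3  -0.1  38.6] z [46.3 51.1 55. ]
30 724 x [33.4 61.6 88.8] y [-40.4  -1.8  37.2] z [41.4 45.  48.7]
35 177 x [ 93.4 102.1 111.3] y [-53.4   3.8  48.4] z [39.1 43.3 52.7]
turn [-4.00e-04 -2.00e-04 -2.45e-01] shift [ 5.433 -2.469  0.517] t 0.1 pos [ 239.1 -576.9  211.1] F [0.1 0.3 0.7] w 87.6637214813824 g 0.0
```

Call:
{"op": "arm_command", "data": {
  "rows": [0,0,0,0.45,-0.2,0,1,0,0,0,0.9,-0.4,0,1,0,0,0,0.9,-0.4,0,1]
}}

```text
t: 0.4
ee_pos: [295.5, -517.1, 211.2]
orientation: [-3.078, -0.617, -0.0]
ft_force: [-0.0, 0.3, -1.0]
width: 87.9
grasp_force: 0.0
```

Call:
{"op": "arm_command", "data": {
  "rows": [0,0,0,0.45,-0.2,0,1,0,0,0,0.9,-0.4,0,1,0,0,0,0.9,-0.4,0,1]
}}

```text
t: 0.7
ee_pos: [349.6, -460.7, 211.5]
orientation: [-3.079, -0.618, -0.0]
ft_force: [-0.6, 0.3, 0.6]
width: 87.9
grasp_force: 0.0
```

Call:
{"op": "arm_command", "data": {
  "rows": [0,0,0,0.45,-0.2,0,1,0,0,0,0.9,-0.4,0,1,0,0,0,0.9,-0.4,0,1]
}}

```text
t: 1.0
ee_pos: [403.7, -404.3, 211.6]
orientation: [-3.08, -0.618, -0.0]
ft_force: [-0.6, -0.6, 0.5]
width: 87.8
grasp_force: 0.0
```

Call:
{"op": "arm_command", "data": {
  "rows": [0,0,0,0.45,-0.2,0,1,0,0,0,0.9,-0.4,0,1,0,0,0,0.9,-0.4,0,1]
}}

```text
t: 1.3
ee_pos: [457.9, -347.7, 211.7]
orientation: [-3.08, -0.617, -0.001]
ft_force: [-1.0, -0.4, 0.5]
width: 87.8
grasp_force: 0.0
```

Call:
{"op": "arm_command", "data": {
  "rows": [0,0,-0.04,0.45,-0.2,0,0,0,0,-0.08,0.9,-0.4,0,0,0,0,-0.12,0.9,-0.4,0,0]
}}

```text
t: 1.6
ee_pos: [512.3, -291.0, 211.7]
orientation: [2.907, 1.191, 0.001]
ft_force: [-1.1, -0.4, 0.6]
width: 67.3
grasp_force: 0.0
```

```bash
python3 -c "
from h import *
to([565,-228,170],-23.4)"
```

```text
turn [ 2.000e-04 -1.000e-04 -1.225e-01] shift [ 1.022 -0.099  0.522] t 1.6 pos [ 512.3 -291.   211.7] F [-1.1 -0.4  0.6] w 67.3408951620411 g 0.0
```

Call:
{"op": "arm_command", "data": {
  "rows": [0,0,-0.04,0.4,0,0.1,0,0,0,-0.08,0.7,-0.05,0.2,0,0,0,-0.1225,1,-0.1,0.3,0,0,0,-0.1225,1,-0.1,0.3,0]
}}

```text
t: 2.0
ee_pos: [562.5, -230.1, 186.4]
orientation: [-2.628, -1.719, 0.002]
ft_force: [0.2, 0.0, 0.4]
width: 44.3
grasp_force: 0.0
```

Run:
```python
from h import *
to([565,-228,170],-23.4)
im,P=cloud("wrist"); save("d.png",im); Q=P.reshape(-1,3)
u=np.array([-.918,.397]);c0=np.array([588.5,-238.4]); v=np.array([-u[1],u[0]])
L=(Q[:,:2]-c0)@np.stack([u,v],1); k=(abs(L[:,1])<30)&(L[:,0]<30)&(Q[:,2]>30)&(Q[:,2]<75)&(L[:,0]>-60)
print("bar",k.sum(),"x",np.percentile(L[k][:,0],[2,50,98]).round(1),"z",np.percentile(Q[k][:,2],[2,50,98]).round(1))
if k.sum()>9:print(cv2.fitLine(L[k].astype(np.float32),2,0,.01,.01).ravel())
k=(abs(L[:,1])<60)&(L[:,0]>20)&(Q[:,2]>30)&(Q[:,2]<75)&(L[:,0]<120)
if k.sum()>9:print("plate",np.percentile(L[k],[2,50,98],axis=0).round(1),cv2.fitLine(L[k].astype(np.float32),2,0,.01,.01).ravel(), np.percentile(Q[k][:,2],[2,50,98]))
```

```text
turn [-0.0006  0.     -0.0012] shift [0.037 0.019 0.206] t 2.0 pos [ 562.5 -230.1  186.4] F [0.2 0.  0.4] w 44.27266264028516 g 0.0
bar 472 x [-28.7 -23.3 -19. ] z [49.3 52.7 54.7]
[ 1.5871530e-02  9.9987406e-01 -2.3569071e+01 -3.4435716e-01]
plate [[ 29.5 -48.2]
 [ 68.2  -1. ]
 [106.1  46.2]] [ 2.0043060e-02  9.9979913e-01  6.8577454e+01 -5.1651067e-01] [41.5104276  46.17576949 52.13865686]
```

View pics/d.png

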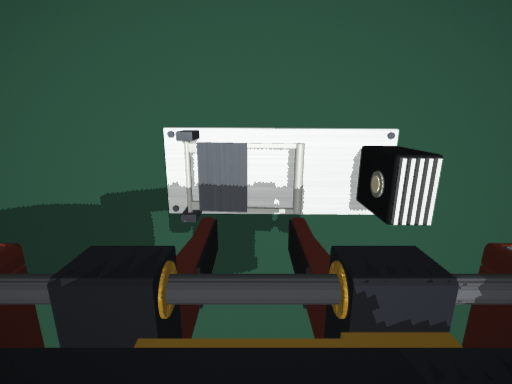

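The wrist view shows the bar at column 299 (rows 145–212), the dark back of the plate at columns 198–247, and the lamp on the right at (400,185). The bar lies at local x = -23.5 mm and z ≈ 49 mm, which agrees with the given geometry.

```bash
python3 -c "
from h import *
to([610,-247.7,120],-23.6)"
```

```text
turn [-0.0004  0.0002 -0.0014] shift [0.052 0.634 0.837] t 2.05 pos [ 562. -231.  187.] F [ 0.5 -0.2  0.4] w 43.70846478020395 g 0.0
```

Call:
{"op": "arm_command", "data": {
  "rows": [0,0,-0.001,0.05,0.4,0.0,0,0,0,-0.001,0.05,0.634,0.4,0,0,0,-0.001,0.05,0.634,0.84,0,0,0,-0.001,0.05,0.634,0.84,0]
}}

```text
t: 2.45
ee_pos: [606.7, -248.0, 116.2]
orientation: [-2.627, -1.711, 0.008]
ft_force: [-0.9, 0.0, -0.0]
width: 43.9
grasp_force: 0.0
```

Call:
{"op": "arm_command", "data": {
  "rows": [0,0,0,0,0,0.3,0,0,0,0,0,0,0.55,0,0,0,0,0,0,0.78,0,0,0,0,0,0,0.78,0]
}}

```text
t: 2.85
ee_pos: [608.6, -248.0, 57.5]
orientation: [-2.63, -1.715, 0.003]
ft_force: [-0.2, 0.4, 0.0]
width: 44.0
grasp_force: 0.0
```

```bash
python3 -c "
from h import *
to([610,-247.7,58],-23.6)"
```

```text
turn [-0.001   0.0001 -0.0011] shift [ 0.01   0.014 -0.006] t 2.85 pos [ 608.6 -248.    57.5] F [-0.2  0.4  0. ] w 44.012900276485844 g 0.0
```

Now I pinch the bar.

Call:
{"op": "arm_command", "data": {
  "rows": [0,0,0,0,0,0,-1,0,0,0,0,0,0,-1,0,0,0,0,0,0,-1,0,0,0,0,0,0,-1,0,0,0,0,0,0,-1]
}}

```text
t: 3.35
ee_pos: [610.7, -247.3, 58.8]
orientation: [2.629, 1.718, 0.001]
ft_force: [-0.7, 0.4, -0.3]
width: 7.6
grasp_force: 0.0
```

```bash
python3 -c "
from h import *
to([610,-247.7,58],-23.6)
x0=-126*np.cos(.068); z0=126*np.sin(.068)
for a in np.arange(.2,1.6,.1).tolist()+[np.pi/2]:
    print(round(a,2),'y',round(-(-126*np.cos(a)-x0)/80,3),'z',round(-(126*np.sin(a)-z0)/80,3))"
```

```text
turn [ 0.0002 -0.     -0.0004] shift [-0.008 -0.006  0.009] t 3.35 pos [ 610.7 -247.3   58.8] F [-0.7  0.4 -0.3] w 7.569285443162878 g 0.0
0.2 y -0.028 z -0.206
0.3 y -0.067 z -0.358
0.4 y -0.121 z -0.506
0.5 y -0.189 z -0.648
0.6 y -0.271 z -0.782
0.7 y -0.367 z -0.908
0.8 y -0.474 z -1.023
0.9 y -0.592 z -1.127
1.0 y -0.72 z -1.218
1.1 y -0.857 z -1.297
1.2 y -1.001 z -1.361
1.3 y -1.15 z -1.411
1.4 y -1.304 z -1.445
1.5 y -1.46 z -1.464
1.57 y -1.571 z -1.468
```

Call:
{"op": "arm_command", "data": {
  "rows": [0,0,0,0,0,0,-1,0,0,0,0,0,0,-1]
}}

```text
t: 3.55
ee_pos: [610.5, -247.1, 58.2]
orientation: [-2.63, -1.719, 0.0]
ft_force: [0.5, 0.7, -0.2]
width: 0.3
grasp_force: 0.0
```

Run:
```python
from h import *
to([610,-247.7,58],-23.6)
im,P=cloud("wrist"); save("e.png",im); Q=P.reshape(-1,3)
u=np.array([-.918,.397]);c0=np.array([588.5,-238.4]); v=np.array([-u[1],u[0]])
L=(Q[:,:2]-c0)@np.stack([u,v],1); k=(abs(L[:,1])<34)&(L[:,0]<20)&(Q[:,2]>15)&(Q[:,2]<75)&(L[:,0]>-60)
print("bar",k.sum(),"x",np.percentile(L[k][:,0],[2,50,98]).round(1),"z",np.percentile(Q[k][:,2],[2,50,98]).round(1))
```

```text
turn [-0.      0.     -0.0003] shift [-0.009 -0.002  0.003] t 3.55 pos [ 610.5 -247.1   58.2] F [ 0.5  0.7 -0.2] w 0.3104531229670356 g 0.0
bar 736 x [-30.4 -24.5 -18.4] z [48.8 52.4 74.2]
```

View pics/e.png

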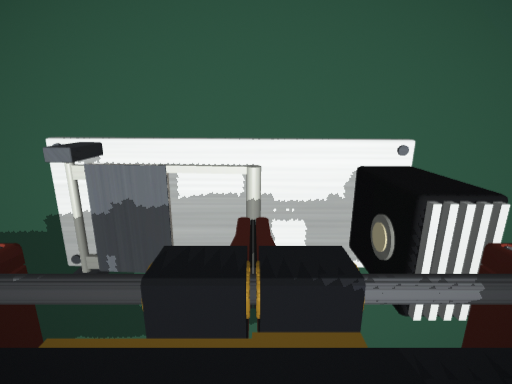

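The fingers shut above the bar. The bar is at column 254 (rows 167–215) and runs under the tips. I'll measure its height beside the fingers.

Run:
```python
from h import *
im,P=cloud("wrist")
for r in range(172,214,6): print(r,P[r,254].round(1),P[r,250].round(1),P[r,258].round(1))
print(P[150,200].round(1),P[230,130].round(1), P[240,254].round(1),P[225,240].round(1))
```

```text
172 [ 625.9 -215.3   52.2] [ 623.7 -214.    53.6] [ 628.2 -216.5   51.2]
178 [ 624.4 -218.8   52.7] [ 622.  -217.8   52.6] [ 626.7 -220.    51.7]
184 [ 622.8 -222.4   52.9] [ 620.4 -221.4   52.9] [ 625.1 -223.9   51. ]
190 [ 621.2 -226.2   52.4] [ 618.8 -225.1   52.8] [ 623.5 -227.4   51.9]
196 [ 619.7 -229.5   54.1] [ 617.1 -228.9   52.5] [ 622.  -230.9   52.7]
202 [ 618.  -233.4   53.5] [ 615.4 -232.6   52.5] [ 620.2 -235.1   51.3]
208 [ 616.3 -237.3   53.1] [ 613.8 -236.3   52.9] [ 618.7 -238.5   52.7]
[ 591.9 -189.6   12.8] [ 527.7 -219.6   44.3] [ 615.1 -239.5   98.4] [ 608.5 -235.    81.4]
```

Run:
```python
from h import *
print(ctrl.finger_overhang, ctrl.get_obs()["ee_pos"], ctrl.get_obs()["width"])
im,P=cloud("wrist")
for r in range(214,262,4): print(r,[(c,tuple(P[r,c].round(0).tolist()),im[r,c].tolist()) for c in (243,252,262)])
```

```text
19.0 [ 610.43866966 -247.12420458   58.11353892] 0.41019594070365234
214 [(243, (601.0, -251.0, 11.0), [166, 170, 169]), (252, (613.0, -241.0, 53.0), [145, 148, 141]), (262, (615.0, -257.0, 13.0), [167, 171, 170])]
218 [(243, (610.0, -235.0, 72.0), [54, 25, 21]), (252, (612.0, -244.0, 52.0), [136, 138, 132]), (262, (620.0, -240.0, 70.0), [54, 25, 20])]
222 [(243, (nan, nan, nan), [54, 25, 21]), (252, (614.0, -239.0, 74.0), [39, 40, 39]), (262, (620.0, -240.0, 76.0), [54, 24, 20])]
226 [(243, (610.0, -235.0, 84.0), [53, 24, 19]), (252, (614.0, -238.0, 81.0), [38, 39, 39]), (262, (620.0, -240.0, 84.0), [53, 24, 20])]
230 [(243, (610.0, -236.0, 89.0), [54, 25, 21]), (252, (614.0, -239.0, 86.0), [39, 40, 39]), (262, (620.0, -240.0, 90.0), [54, 25, 21])]
234 [(243, (611.0, -235.0, 95.0), [54, 24, 20]), (252, (614.0, -239.0, 91.0), [40, 41, 41]), (262, (620.0, -240.0, 95.0), [54, 24, 20])]
238 [(243, (611.0, -236.0, 100.0), [54, 24, 20]), (252, (614.0, -239.0, 97.0), [39, 41, 39]), (262, (620.0, -239.0, 101.0), [54, 24, 20])]
242 [(243, (611.0, -235.0, 105.0), [54, 24, 21]), (252, (614.0, -239.0, 101.0), [39, 40, 40]), (262, (619.0, -239.0, 105.0), [54, 25, 21])]
246 [(243, (621.0, -216.0, 155.0), [21, 23, 25]), (252, (614.0, -239.0, 107.0), [39, 40, 40]), (262, (627.0, -219.0, 155.0), [21, 22, 25])]
250 [(243, (622.0, -216.0, 158.0), [20, 22, 24]), (252, (614.0, -239.0, 110.0), [39, 40, 40]), (262, (626.0, -219.0, 156.0), [20, 21, 24])]
254 [(243, (622.0, -216.0, 160.0), [19, 21, 24]), (252, (614.0, -239.0, 114.0), [68, 70, 65]), (262, (626.0, -219.0, 160.0), [20, 22, 24])]
258 [(243, (622.0, -216.0, 162.0), [21, 22, 25]), (252, (614.0, -240.0, 115.0), [69, 70, 67]), (262, (626.0, -219.0, 162.0), [20, 22, 24])]
```

The wrist depth puts the fingertips at about z = 68, although the state (TCP 58, overhang 19) implies 39. I'll check this independently with the scene camera.

Run:
```python
from h import *
p=ctrl.camera_params("scene"); K=np.array(p["camera_matrix"]);T=np.array(p["world_to_cam"])
im,P=cloud("scene")
o=ctrl.get_obs()
def px(w): c=T[:3,:3]@w+T[:3,3]; c=K@c; return (c[:2]/c[2]).round().astype(int)
e=np.array(o["ee_pos"])
for dz in (-19,0,10,30,61): print(dz,px(e+[0,0,dz]))
D=np.hypot(P[...,0]-e[0],P[...,1]-e[1])
for lo,hi in ((0,17),(17,45),(45,95)):
    k=(D>=lo)&(D<hi)&(P[...,2]>15); z=np.sort(P[k][:,2]); h=np.histogram(z,np.arange(15,230,8)); print(lo,hi,list(zip(h[1].astype(int).tolist(),h[0].tolist())))
u,v=px(e); u=int(np.clip(u,80,431)); v=int(np.clip(v,90,300))
c=im[v-90:v+60,u-80:u+80]; save("f.png",cv2.resize(c,(640,600),interpolation=cv2.INTER_CUBIC)); print(u-80,v-90)
```

```text
-19 [121 278]
0 [119 272]
10 [117 268]
30 [115 260]
61 [111 248]
0 17 [(15, 25), (23, 0), (31, 0), (39, 3), (47, 92), (55, 5), (63, 0), (71, 23), (79, 29), (87, 27), (95, 28), (103, 23), (111, 21), (119, 2), (127, 0), (135, 0), (143, 0), (151, 0), (159, 0), (167, 9), (175, 5), (183, 13), (191, 64), (199, 72), (207, 67), (215, 36)]
17 45 [(15, 94), (23, 0), (31, 0), (39, 10), (47, 148), (55, 7), (63, 0), (71, 0), (79, 0), (87, 0), (95, 0), (103, 0), (111, 0), (119, 0), (127, 0), (135, 0), (143, 1), (151, 33), (159, 131), (167, 345), (175, 138), (183, 168), (191, 311), (199, 99), (207, 77), (215, 67)]
45 95 [(15, 169), (23, 4), (31, 6), (39, 143), (47, 303), (55, 5), (63, 5), (71, 6), (79, 7), (87, 5), (95, 51), (103, 183), (111, 0), (119, 0), (127, 0), (135, 0), (143, 4), (151, 177), (159, 240), (167, 142), (175, 173), (183, 268), (191, 1023), (199, 2), (207, 0), (215, 0)]
39 182
```

View pics/f.png

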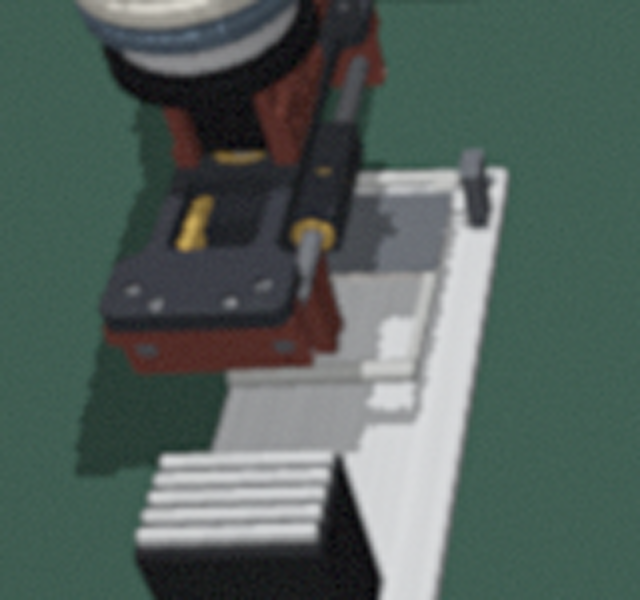

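The scene view agrees: the closed fingertips end at z ≈ 70, the gripper body at about 150, and the bar passes below them. The real fingers therefore sit 30 mm higher than the reported pose. From here I take the real grasp point as ee_z + 30. I'll open, go down 32 mm and close.

Call:
{"op": "arm_command", "data": {
  "rows": [0,0,0,0,0,0,0.1,0,0,0,0,0,0,0.1,0,0,0,0,0,0,0.1,0,0,0,0,0,0,0.1,0,0,0,0,0,0,0.1]
}}

```text
t: 4.25
ee_pos: [610.5, -247.2, 58.2]
orientation: [-2.63, -1.719, -0.0]
ft_force: [-0.9, -0.9, -0.2]
width: 37.2
grasp_force: 0.0
```

Call:
{"op": "arm_command", "data": {
  "rows": [0,0,0,0,0,0.1,0,0,0,0,0,0,0.2,0,0,0,0,0,0,0.3,0,0,0,0,0,0,0.4,0,0,0,0,0,0,0.4,0]
}}

```text
t: 4.75
ee_pos: [609.4, -246.7, 24.4]
orientation: [-2.628, -1.718, 0.002]
ft_force: [-0.2, -0.4, 0.6]
width: 44.0
grasp_force: 0.0
```

Call:
{"op": "arm_command", "data": {
  "rows": [0,0,0,0,0,0,-1,0,0,0,0,0,0,-1,0,0,0,0,0,0,-1,0,0,0,0,0,0,-1,0,0,0,0,0,0,-1]
}}

```text
t: 5.25
ee_pos: [610.7, -247.3, 26.5]
orientation: [2.629, 1.718, 0.001]
ft_force: [-0.4, 0.3, 0.8]
width: 9.2
grasp_force: 30.0
```

Call:
{"op": "arm_command", "data": {
  "rows": [0,0,0,0,0,0,-1,0,0,0,0,0,0,-1]
}}

```text
t: 5.45
ee_pos: [610.7, -247.3, 26.4]
orientation: [2.629, 1.718, 0.0]
ft_force: [0.8, -0.2, 0.5]
width: 9.2
grasp_force: 30.0
```

Call:
{"op": "arm_command", "data": {
  "rows": [0,0,0,0,-0.028,-0.206,-1,0,0,0,0,-0.067,-0.358,-1,0,0,0,0,-0.121,-0.506,-1,0,0,0,0,-0.189,-0.648,-1,0,0,0,0,-0.271,-0.782,-1]
}}

```text
t: 5.95
ee_pos: [591.7, -238.9, 90.6]
orientation: [2.627, 1.717, 0.004]
ft_force: [5.3, -1.6, -0.2]
width: 9.1
grasp_force: 30.0
```

Call:
{"op": "arm_command", "data": {
  "rows": [0,0,0,0,-0.096,-0.126,-1,0,0,0,0,-0.203,-0.241,-1,0,0,0,0,-0.321,-0.345,-1,0,0,0,0,-0.449,-0.436,-1,0,0,0,0,-0.586,-0.515,-1]
}}

```text
t: 6.45
ee_pos: [550.7, -220.7, 133.3]
orientation: [2.624, 1.715, 0.008]
ft_force: [7.7, -1.7, 6.4]
width: 9.2
grasp_force: 30.0
```

Call:
{"op": "arm_command", "data": {
  "rows": [0,0,0,0,-0.144,-0.064,-1,0,0,0,0,-0.293,-0.114,-1,0,0,0,0,-0.447,-0.148,-1,0,0,0,0,-0.603,-0.167,-1,0,0,0,0,-0.714,-0.171,-1]
}}

```text
t: 6.95
ee_pos: [496.5, -196.6, 146.1]
orientation: [2.627, 1.716, 0.005]
ft_force: [4.4, 1.8, 8.3]
width: 9.3
grasp_force: 30.0
```

Call:
{"op": "arm_command", "data": {
  "rows": [0,0,0,0,-0.04,0,-1,0,0,0,0,-0.06,0,-1,0,0,0,0,-0.06,0,-1]
}}

```text
t: 7.25
ee_pos: [495.5, -196.2, 146.1]
orientation: [2.622, 1.713, 0.011]
ft_force: [13.7, -2.8, -2.4]
width: 8.9
grasp_force: 30.0
```

The stop is reached, with about 14 N of reaction. I release and lift.

Call:
{"op": "arm_command", "data": {
  "rows": [0,0,0,0,-0.06,0,0.3,0,0,0,0,-0.06,0,0.3,0,0,0,0,-0.06,0,0.3,0,0,0,0,-0.06,0,0.3,0,0,0,0,-0.06,0,0.3]
}}

```text
t: 7.75
ee_pos: [485.3, -192.4, 143.5]
orientation: [-2.628, -1.718, 0.002]
ft_force: [-0.9, -0.4, 0.5]
width: 45.9
grasp_force: 0.0
```

Call:
{"op": "arm_command", "data": {
  "rows": [0,0,0,0,0,-0.2,1,0,0,0,0,0,-0.5,1,0,0,0,0,0,-0.9,1,0,0,0,0,0,-1,1]
}}

```text
t: 8.15
ee_pos: [487.4, -193.3, 226.3]
orientation: [2.627, 1.717, 0.003]
ft_force: [-0.1, 0.4, 0.3]
width: 77.9
grasp_force: 0.0
```

Run:
```python
from h import *
im,P=cloud("top"); Q=P.reshape(-1,3)
u=np.array([-.918,.397]);c0=np.array([588.5,-238.4]); v=np.array([-u[1],u[0]])
im2,P2=cloud("scene")
for n,X in (("top",P),("scene",P2)):
    Q=X.reshape(-1,3); L=(Q[:,:2]-c0)@np.stack([u,v],1)
    for z0,z1 in ((55,105),(110,150),(155,176)):
        k=(abs(L[:,0]-103)<25)&(abs(L[:,1])<45)&(Q[:,2]>z0)&(Q[:,2]<z1)
        print(n,z0,k.sum(),np.percentile(L[k][:,0],[5,50,95]).round(1) if k.sum() else "", Q[k][:,2].max().round(0) if k.sum() else "")
to([455,85,200],68.4)
```

```text
top 55 79 [102.9 105.4 105.8] 105.0
top 110 13 [100.  103.8 104.6] 149.0
top 155 109 [ 98.2 103.  107.1] 176.0
scene 55 799 [ 98.8 100.6 102.5] 105.0
scene 110 138 [ 98.3 100.7 104. ] 149.0
scene 155 283 [ 96.5  99.4 104.1] 175.0
turn [ 5.000e-04  5.000e-04 -5.115e-01] shift [ 3.024 -1.76   0.303] t 8.25 pos [ 486.8 -193.   224.5] F [-0.2  0.3 -0.7] w 85.13767985186263 g 0.0
```

The screen stands upright at its stop. Now I travel to the cell.

Call:
{"op": "arm_command", "data": {
  "rows": [0,0,0,0.35,-0.2,0,1,0,0,0,0.7,-0.4,0,1,0,0,0,1,-0.58,0,1]
}}

```text
t: 8.55
ee_pos: [474.5, -99.6, 221.7]
orientation: [-2.628, -1.717, 0.004]
ft_force: [0.3, -1.1, -0.4]
width: 88.0
grasp_force: 0.0
```

Call:
{"op": "arm_command", "data": {
  "rows": [0,0,0,0.35,-0.2,0,1,0,0,0,0.7,-0.4,0,1,0,0,0,1,-0.58,0,1]
}}

```text
t: 8.85
ee_pos: [464.1, -7.7, 221.8]
orientation: [-2.628, -1.718, 0.004]
ft_force: [0.8, -0.8, 0.1]
width: 87.6
grasp_force: 0.0
```

Call:
{"op": "arm_command", "data": {
  "rows": [0,0,0,0.35,-0.2,0,1,0,0,0,0.7,-0.4,0,1,0,0,0,1,-0.58,0,1]
}}

```text
t: 9.15
ee_pos: [453.8, 84.0, 221.9]
orientation: [-2.628, -1.718, 0.005]
ft_force: [0.2, -0.8, 0.4]
width: 87.8
grasp_force: 0.0
```

Call:
{"op": "arm_command", "data": {
  "rows": [0,0,-0.047,0,0,0,1,0,0,-0.094,0,0,0,1,0,0,-0.14,0,0,0,1,0,0,-0.187,0,0,0,1,0,0,-0.23,0,0,0,1]
}}

```text
t: 9.65
ee_pos: [454.0, 82.6, 221.8]
orientation: [-1.843, -2.541, 0.004]
ft_force: [-0.3, 0.7, 0.3]
width: 88.0
grasp_force: 0.0
```

Call:
{"op": "arm_command", "data": {
  "rows": [0,0,-0.047,0,0,0,1,0,0,-0.094,0,0,0,1,0,0,-0.14,0,0,0,1,0,0,-0.187,0,0,0,1,0,0,-0.23,0,0,0,1]
}}

```text
t: 10.15
ee_pos: [454.0, 82.6, 221.8]
orientation: [-0.826, -3.028, 0.002]
ft_force: [0.5, 0.1, -0.1]
width: 87.8
grasp_force: 0.0
```

Call:
{"op": "arm_command", "data": {
  "rows": [0,0,-0.04,0,0,0,1,0,0,-0.051,0,0,0,1,0,0,-0.051,0,0,0,1]
}}

```text
t: 10.45
ee_pos: [454.1, 82.6, 222.0]
orientation: [-0.59, -3.083, 0.002]
ft_force: [-0.2, -0.5, -0.1]
width: 87.5
grasp_force: 0.0
```

Run:
```python
from h import *
im,P=cloud("wrist"); Q=P.reshape(-1,3)
k=(Q[:,2]>72)&(Q[:,2]<90)&(np.hypot(Q[:,0]-455,Q[:,1]-85)<60)
print(k.sum(),cv2.minAreaRect(Q[k][:,:2].astype(np.float32)),np.median(Q[k][:,2]))
save("g.png",im)
to([455,85,130],68.4)
```

```text
1530 ((456.6581115722656, 84.5321044921875), (35.60218048095703, 56.5159797668457), 67.66333770751953) 80.50524824848168
turn [-0.0004 -0.0007 -0.0008] shift [1.000e-03 3.200e-02 1.153e+00] t 10.5 pos [454.4  82.6 222.2] F [ 0.6  0.4 -0.7] w 87.79674598618362 g 0.0
```

View pics/g.png

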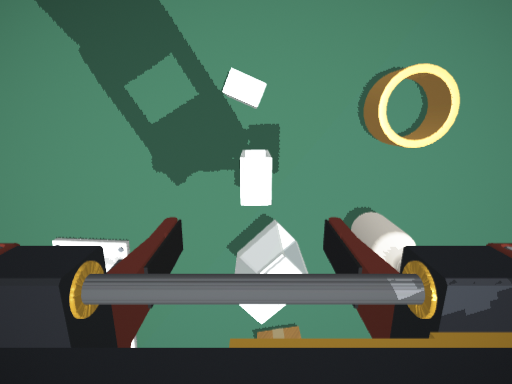

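The middle cell's top is at (256,177), aligned with the fingers. The neighbours are the small one at (244,88) and the large one at (270,260), both clear of the finger paths. I descend.

Call:
{"op": "arm_command", "data": {
  "rows": [0,0,-0.001,-0.006,0.035,0.4,1,0,0,-0.001,-0.006,0.035,0.8,1,0,0,-0.001,-0.006,0.035,1,1]
}}

```text
t: 10.8
ee_pos: [454.9, 84.9, 140.9]
orientation: [-0.587, -3.082, 0.002]
ft_force: [-0.2, -0.2, 0.6]
width: 87.7
grasp_force: 0.0
```

Call:
{"op": "arm_command", "data": {
  "rows": [0,0,0,0,0,0.25,1,0,0,0,0,0,0.5,1,0,0,0,0,0,0.7,1,0,0,0,0,0,0.8,1,0,0,0,0,0,0.8,1]
}}

```text
t: 11.3
ee_pos: [455.8, 85.0, 78.4]
orientation: [-0.587, -3.084, 0.002]
ft_force: [-0.0, 0.6, -0.1]
width: 88.0
grasp_force: 0.0
```

```bash
python3 -c "
from h import *
to([456,85,32],68.1)"
```

```text
turn [-0.0005 -0.0008  0.002 ] shift [-0.004  0.001  0.58 ] t 11.3 pos [455.8  85.   78.4] F [-0.   0.6 -0.1] w 88.04729588997355 g 0.0
```

Call:
{"op": "arm_command", "data": {
  "rows": [0,0,0,0,0,0.15,1,0,0,0,0,0,0.35,1,0,0,0,0,0,0.5,1,0,0,0,0,0,0.58,1,0,0,0,0,0,0.58,1]
}}

```text
t: 11.8
ee_pos: [456.4, 85.2, 32.5]
orientation: [-0.586, -3.085, 0.001]
ft_force: [-0.2, -0.2, -0.8]
width: 87.7
grasp_force: 0.0
```

Call:
{"op": "arm_command", "data": {
  "rows": [0,0,0,0,0,0,0,0,0,0,0,0,0,0,0,0,0,0,0,0,0,0,0,0,0,0,0,-0.2,0,0,0,0,0,0,-0.3]
}}

```text
t: 12.3
ee_pos: [457.0, 85.2, 33.4]
orientation: [0.586, 3.086, 0.0]
ft_force: [0.2, 0.1, 0.1]
width: 51.1
grasp_force: 0.0
```

Call:
{"op": "arm_command", "data": {
  "rows": [0,0,0,0,0,0,-1,0,0,0,0,0,0,-1,0,0,0,0,0,0,-1,0,0,0,0,0,0,-1]
}}

```text
t: 12.7
ee_pos: [456.9, 85.2, 33.3]
orientation: [0.586, 3.086, -0.0]
ft_force: [-0.6, -0.4, 1.9]
width: 36.0
grasp_force: 30.0
```

Gripped at 36 mm. I lift gently.

Call:
{"op": "arm_command", "data": {
  "rows": [0,0,0,0,0,-0.08,-1,0,0,0,0,0,-0.2,-1,0,0,0,0,0,-0.4,-1,0,0,0,0,0,-0.6,-1,0,0,0,0,0,-0.8,-1]
}}

```text
t: 13.2
ee_pos: [456.8, 85.2, 98.5]
orientation: [0.586, 3.086, 0.0]
ft_force: [-0.0, 0.1, -1.4]
width: 35.5
grasp_force: 30.0
```

Call:
{"op": "arm_command", "data": {
  "rows": [0,0,0,0,0,-0.2,-1,0,0,0,0,0,-0.4,-1,0,0,0,0,0,-0.6,-1,0,0,0,0,0,-0.8,-1,0,0,0,0,0,-0.8,-1]
}}

```text
t: 13.7
ee_pos: [458.3, 85.5, 163.6]
orientation: [0.585, 3.082, 0.002]
ft_force: [-0.0, 0.9, -1.6]
width: 35.9
grasp_force: 30.0
```

Call:
{"op": "arm_command", "data": {
  "rows": [0,0,0,0,0,-0.2,-1,0,0,0,0,0,-0.4,-1,0,0,0,0,0,-0.6,-1,0,0,0,0,0,-0.7,-1,0,0,0,0,0,-0.7,-1]
}}

```text
t: 14.2
ee_pos: [457.3, 85.3, 217.8]
orientation: [0.586, 3.085, 0.001]
ft_force: [-1.0, 0.5, -1.4]
width: 36.0
grasp_force: 30.0
```

```bash
python3 -c "
from h import *
to([588.5,-238.4,215],66.4)"
```

```text
turn [0.0003 0.0004 0.0116] shift [-3.009 -3.163  0.036] t 14.2 pos [457.3  85.3 217.8] F [-1.   0.5 -1.4] w 35.962521209160236 g 29.98522460460663
```

Call:
{"op": "arm_command", "data": {
  "rows": [0,0,0,-0.1,-0.1,0,-1,0,0,0,-0.25,-0.25,0,-1,0,0,0,-0.4,-0.42,0,-1,0,0,0,-0.58,-0.6,0,-1,0,0,0,-0.75,-0.79,0,-1]
}}

```text
t: 14.7
ee_pos: [489.4, 3.1, 216.0]
orientation: [-0.586, -3.085, 0.001]
ft_force: [0.1, 0.9, -2.0]
width: 36.1
grasp_force: 30.0
```

Call:
{"op": "arm_command", "data": {
  "rows": [0,0,0,-0.18,-0.19,0,-1,0,0,0,-0.36,-0.38,0,-1,0,0,0,-0.54,-0.57,0,-1,0,0,0,-0.72,-0.76,0,-1,0,0,0,-0.9,-0.95,0,-1]
}}

```text
t: 15.2
ee_pos: [528.3, -94.2, 215.8]
orientation: [-0.586, -3.084, 0.0]
ft_force: [0.7, 0.0, -1.1]
width: 36.3
grasp_force: 30.0
```

Call:
{"op": "arm_command", "data": {
  "rows": [0,0,0,-0.18,-0.19,0,-1,0,0,0,-0.36,-0.38,0,-1,0,0,0,-0.54,-0.57,0,-1,0,0,0,-0.65,-0.7,0,-1,0,0,0,-0.7,-0.75,0,-1]
}}

```text
t: 15.7
ee_pos: [558.9, -170.5, 216.6]
orientation: [-0.588, -3.085, 0.0]
ft_force: [-0.1, 0.3, -2.1]
width: 35.7
grasp_force: 30.0
```

Call:
{"op": "arm_command", "data": {
  "rows": [0,0,0.006,-0.2,-0.2,0,-1,0,0,0.012,-0.4,-0.4,0,-1,0,0,0.012,-0.6,-0.6,0,-1,0,0,0.012,-0.65,-0.66,0,-1,0,0,0.012,-0.65,-0.66,0,-1]
}}

```text
t: 16.2
ee_pos: [587.5, -237.3, 216.8]
orientation: [-0.645, -3.074, -0.001]
ft_force: [-0.5, -0.2, -1.3]
width: 35.8
grasp_force: 30.0
```

Run:
```python
from h import *
to([588.5,-238.4,62],66.4)
o=ctrl.get_obs();print(np.round(o["qpos"],2))
im,P=cloud("wrist"); Q=P.reshape(-1,3)
u=np.array([-.918,.397]);c0=np.array([588.5,-238.4]); v=np.array([-u[1],u[0]])
L=(Q[:,:2]-c0)@np.stack([u,v],1)
T=R.from_rotvec(o["orientation"]).inv().apply(Q-o["ee_pos"])  # tool coords
# cell: above z=190 near tool axis, top of cell
k=(abs(T[:,0])<45)&(abs(T[:,1])<30)&(Q[:,2]>150)&(T[:,2]>-40)
print("cell",k.sum(),np.percentile(T[k],[2,50,98],axis=0).round(1))
k=(Q[:,2]>6)&(Q[:,2]<18)&(abs(L[:,0])<150)&(abs(L[:,1])<75); print("plate y",np.percentile(L[k][:,1],[1,99]).round(1),"x",np.percentile(L[k][:,0],[1,99]).round(1))
im2,P2=cloud("scene"); im3,P3=cloud("top")
for n,X in (("scene",P2),("top",P3)):
    Q=X.reshape(-1,3);T=R.from_rotvec(o["orientation"]).inv().apply(Q-o["ee_pos"])
    k=(abs(T[:,0])<40)&(abs(T[:,1])<26)&(T[:,2]>-15)&(T[:,2]<60); print(n,k.sum(),np.percentile(T[k],[1,50,99],axis=0).round(1) if k.sum() else "")
save("i.png",np.hstack([im,im2]))
```

```text
turn [ 0.0001 -0.0003 -0.0006] shift [-0.018 -0.008  1.935] t 16.2 pos [ 587.5 -237.3  216.8] F [-0.5 -0.2 -1.3] w 35.83085280483885 g 29.985463321208954
[-0.4   0.43  1.61  0.    1.11 -1.56]
cell 2138 [[ 10.8 -25.6 -39.5]
 [ 28.7  -0.4 -19.7]
 [ 29.1  25.4  30.4]]
plate y [-54.6  53.3] x [-37.  135.3]
scene 786 [[-27.6 -16.1 -14.4]
 [-25.3   9.4   9.2]
 [ 27.3  19.8  31.4]]
top 122 [[  8.5 -16.  -14.4]
 [ 29.9  10.9   8.6]
 [ 31.   19.7  33.8]]
```

The cell's underside sits 33 mm below ee, so ee_z = 63 puts its centre at 70 mm. I lower it.

Call:
{"op": "arm_command", "data": {
  "rows": [0,0,0,-0.02,-0.008,0.1,-1,0,0,0,-0.02,-0.008,0.3,-1,0,0,0,-0.02,-0.008,0.5,-1,0,0,0,-0.02,-0.008,0.7,-1,0,0,0,-0.02,-0.008,0.9,-1]
}}

```text
t: 16.85
ee_pos: [588.4, -238.1, 143.1]
orientation: [-0.644, -3.073, -0.0]
ft_force: [0.4, 0.1, -0.8]
width: 35.8
grasp_force: 30.0
```

Call:
{"op": "arm_command", "data": {
  "rows": [0,0,0,0,0,0.2,-1,0,0,0,0,0,0.4,-1,0,0,0,0,0,0.6,-1,0,0,0,0,0,0.8,-1,0,0,0,0,0,0.9,-1]
}}

```text
t: 17.35
ee_pos: [588.2, -238.1, 71.1]
orientation: [-0.644, -3.073, -0.001]
ft_force: [0.1, 0.1, -1.4]
width: 35.4
grasp_force: 30.0
```

Call:
{"op": "arm_command", "data": {
  "rows": [0,0,0,0,0,0.06,-1,0,0,0,0,0,0.12,-1,0,0,0,0,0,0.12,-1,0,0,0,0,0,0.12,-1]
}}

```text
t: 17.75
ee_pos: [589.4, -238.6, 64.1]
orientation: [0.644, 3.074, -0.0]
ft_force: [-0.0, -0.7, -1.2]
width: 35.7
grasp_force: 30.0
```

Run:
```python
from h import *
to([588.5,-238.4,63],66.4)
o=ctrl.get_obs()
u=np.array([-.918,.397]);c0=np.array([588.5,-238.4]); v=np.array([-u[1],u[0]])
ims=[]
for n in ("wrist","scene"):
    im,P=cloud(n); ims.append(im); Q=P.reshape(-1,3); L=np.c_[(Q[:,:2]-c0)@np.stack([u,v],1),Q[:,2]]
    k=(abs(L[:,0])<42)&(abs(L[:,1])<24)&(Q[:,2]>20)&(Q[:,2]<116); print(n,"cell",k.sum(),np.percentile(L[k],[1,50,99],axis=0).round(1).tolist())
    k=(abs(L[:,0]-103)<25)&(abs(L[:,1])<35)&(Q[:,2]>60)&(Q[:,2]<180); print("screen",k.sum(),np.percentile(L[k],[2,50,98],axis=0).round(1).tolist() if k.sum() else "")
    k=(abs(L[:,0]+125)<40)&(abs(L[:,1])<45)&(Q[:,2]>95)&(Q[:,2]<112); print("lamp top",k.sum(),np.percentile(L[k],[2,50,98],axis=0).round(1).tolist() if k.sum() else "")
save("j.png",np.hstack([cv2.resize(ims[0],(400,300)),cv2.resize(ims[1][180:380,20:287],(400,300))]))
```

```text
turn [-0.      0.0003 -0.0003] shift [ 0.011 -0.002  0.014] t 17.75 pos [ 589.4 -238.6   64.1] F [-0.  -0.7 -1.2] w 35.74112460593061 g 29.985425770282745
wrist cell 7807 [[-27.9, -22.6, 36.9], [14.7, 0.3, 110.8], [27.7, 22.6, 114.0]]
screen 6071 [[98.8, -33.5, 63.0], [99.5, 4.2, 106.8], [104.0, 34.6, 141.4]]
lamp top 0 
scene cell 1320 [[-29.1, -22.6, 34.2], [-25.5, -3.2, 93.5], [24.7, 21.6, 114.5]]
screen 142 [[96.5, -33.3, 60.5], [99.6, -17.6, 168.6], [104.3, 33.7, 173.5]]
lamp top 1309 [[-148.9, -34.4, 96.4], [-132.6, -2.1, 104.5], [-108.6, 31.3, 108.0]]
```

View pics/j.png

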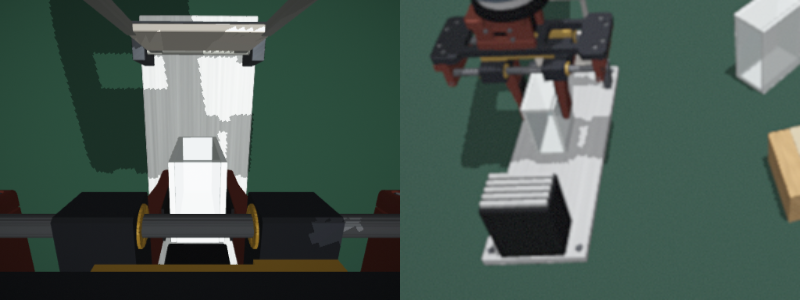

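The wrist half of the picture shows the cell centred at about (197,190) between the fingers, with the upright screen behind it at (200,35). The scene half shows it hanging free over the base plate at (545,115), between lamp and screen. It is within about 2 mm on every measure, so I hand in.

Call:
{"op": "arm_command", "data": {
  "rows": [0,0,0,0,0,0.01,-1,0,0,0,0,0,0.01,-1,0,0,0,0,0,0.01,-1,0,0,0,0,0,0.01,-1]
}}

```text
t: 18.25
ee_pos: [589.0, -238.4, 62.9]
orientation: [0.644, 3.075, 0.0]
ft_force: [0.5, -0.3, -1.6]
width: 35.9
grasp_force: 30.0
```

```bash
python3 -c "
from h import *
to([588.5,-238.4,63],66.4)
print(ctrl.close_job())"
```

```text
turn [ 0.      0.     -0.0004] shift [ 0.006 -0.002 -0.002] t 18.25 pos [ 589.  -238.4   62.9] F [ 0.5 -0.3 -1.6] w 35.92278561227056 g 29.985694885253906
the job is handed in; nothing more can be done
None
```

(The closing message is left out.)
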